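# Post the maple disc through the sprung drop flap

## Robot

A 6-joint arm with a two-finger parallel gripper is mounted at the origin on the work surface. World frame = base frame: x ahead of the robot, y to its left, z up, the work surface at z = 0. Lengths are in m, angles in rad, forces in N, time in s.
With the tool pointing down it reaches from about 0.35 to 0.975 m from the base axis. Payload 4.9 kg.
Tool frame: the origin (TCP) lies at the very end of the fingers, on their centre line; the grasp point (between the pads) lies 19 mm behind it (manip.grasp_offset is the distance from the TCP to the grasp point, in m); z points along the fingers, y is the line along which they close (so a half turn about z gives the same grasp; the last joint's range is limited). The gripper opens to 85 mm and grips with 20 to 120 N. Pads are 22 mm wide; open, the fingers measure 114 mm over their backs; the gripper's body (76 mm by 85 mm) begins 54 mm behind the grasp point. The pads swing forward as they close: fully open they stand 13 mm farther back than shut.
Start: joints at [-1.467, 0.053, 1.613, -0, 1.476, -0.119], TCP at [0.138, -0.61, 0.199] pointing down, gripper open.
Joint ranges: [-3.01, 3.01], [-1.01, 2.22], [0.06, 2.58], [-1.02, 4.17], [0.09, 2.62], [-3.14, 3.14]. Speed limits (rad/s): [2.57, 2.57, 3.14, 3.14, 3.14, 3.14].

## Interface

Orientations are given as a unit quaternion [w, x, y, z].
In Python, from plant import manip, eyes, job_done, models gives the robot as it stands.
- The arm moves only by the tool servo_tool, never from a script. Its argument "motion" is one flat list of numbers, 5 for each row, row after row: the opening, from -1 (shut) to 1 (fully open), then the shift along the tool's x, y, z normalised to -1 to 1, where 1 is 120 mm, then the turn about the tool's z normalised to -1 to 1, where 1 is 45 degrees. A call has 1 to 5 rows; each row is the pose to reach, as a shift and turn from the pose commanded when the call began, along the tool's axes at that moment; what a row does not reach only later rows make up. A row lasts 1/8 s, in which the tool goes at most 62.5 mm and 10.7 degrees, less where a joint would pass 70% of its speed; a pose out of reach is approached as far as the arm can. A call with a number of a shift or a turn outside -1 to 1 is refused whole. A call with a gripper value outside its range is refused whole. The fingers move at their own pace and stop on an object; the grip force is fixed at half the most. Time passes only in rows, so rows that repeat a pose let the fingers close. It gives the time, the measured TCP pose, the force, the opening and the grip force at its end, in the units of the state.
- manip.state(): the state, without advancing time (a new reading comes with each control period).
- eyes.grab_frame(name): name is "scene" or "top"; returns (picture, depth): 480x640x3 uint8, red, green, blue; 480x640 float32, m along the optical axis (not along the pixel's ray), 0 where there is no reading.
- eyes.camera_params(name): a dict with "fov_y" (degrees; the focal length in pixels is half the picture's height over the tangent of half this angle, whatever the lens; pixels are square), "cx", "cy" (the principal point, pixels), "pose" (4x4, takes a point from camera to world coordinates). Camera axes: x right, y up, looking along -z (the intrinsics and any distortion apply to the point x, -y, -z); pixel columns grow to the right and rows downward; lengths in m; the calibration is good to about 2 mm. A picture is of the moment at which its call begins. camera_params takes no time and is no camera call.
- job_done(): hands the job in; it is judged then, once.
Trained networks look in the newest picture that a camera, given by its name, has taken for a name from the list of things; names that differ only in an ending like _2 or _b are one class to them, and where a whole thing is asked for, a point or a joint stands for the part that bears it (a point fixed in the world has none). Each returns a list of dicts, best first, with "p" (0 to 1); they miss things now and then, are a little off and sometimes report something else, mostly with a low value. They report only what shows in the picture. A call takes as long as a camera call. They do not tell look-alikes from the thing itself.
- models.regions_of(camera, label): "mask" (480x640 bool, what is visible of it) and "pixel" ([column, row] in pixels, amid what is visible of it).
The state is a dict: "time": time; "joint_pos": joint angles; "joint_vel": joint speeds; "joint_efforts": joint torques, N m; "tool_pos": TCP position; "tool_rot": TCP orientation; "contact_force": force on the tool from outside, world axes, zero at the start; "ft_torque": the same for the moment, N m; "gripper_width": opening from 0.0 (shut) to 1.0 (fully open); "grasp_force": force on a finger pad.
Only numpy, scipy, OpenCV 4.12 (cv2) and the standard library are available. Lean on these libraries where they do the work, as an engineer would, in place of code of your own. Each camera call takes 0.05 s, during which the arm holds its last target. There are 200 camera calls.

## Task

The round maple disc lying on the deck of the plywood drop box belongs inside the box. Push the box's sprung aluminium flap down with one fingertip and, while that finger keeps it open, push the disc along the deck and over the edge into the opening with the other finger, so that it drops into the box; then draw the hand out and let the flap close itself. The disc is only to be pushed, not picked up or carried, and the sanding pad, the ridge caps and everything else on the bench stay where they are.

Things in the scene. Friction and masses are not known exactly. Their poses are not given: they have to be found in the camera images.
- dropbox: Low plywood box fixed to the bench, 360 mm long (its x) x 260 mm wide (its y), z up, origin at the centre of its underside; flat grey deck 130 mm above it. Its x runs along the deck from a wooden stop strip (12 mm high, 14 mm thick, at the -x end) to the flap. Hollow below, also under the 12 mm thick deck; inner floor 14 mm above the origin. Clear window in the -y side.
- opening_edge (a point): Middle of the near edge of the rectangular opening in the deck, at deck height; the disc goes over this edge. At x = +35 mm of the box, with the box's axes. The opening reaches from here 115 mm along +x to the hinge edge and 50 mm to either side in y; 30 mm of deck follow beyond the hinge. The closed flap fills it flush with the deck.
- flap (a joint): Flap angle, rad: 0 closed, flush with the deck; grows to 1.2 as its free edge swings down into the box. Aluminium, 112 x 96 x 3 mm, hinged along the opening's far edge at deck height. A spring shuts it (about 0.14 N m shut, 0.2 N m open: 1 to 2 N starts it, 3 to 6 N holds it well down); the disc's weight does not open it.
- flap_edge (a point): Middle of the flap's free edge, on its upper face; it moves with the flap. Closed, it lies 3 mm beyond the opening's near edge. A fingertip 40 mm below the deck and 30 to 60 mm from the hinge edge holds the flap open far enough for the disc to slide down it and off this edge into the box.
- disc: Solid smooth maple disc, 50 mm in diameter and 12 mm thick, about 20 g, with a small dark pilot hole in the middle. It lies flat on the deck, on the -x side of the opening, at most 20 mm to either side of the box's centre line. Origin at the centre of its underside.
- sanding_pad: Black rubber sanding block, 80 x 44 x 21 mm, loose on the deck to one side of the disc. Origin at the centre of its underside, x along its length.
- ridge_cap: Bent aluminium roof ridge cap (inverted V), 120 mm long (its x), 40 mm wide, 17 mm high, loose on the deck to the other side of the disc. Origin at the centre of its underside.
- ridge_cap2: The other ridge cap, the same, lying in the open lidded plywood box on the left of the bench (320 x 200 x 100 mm, its lid standing open). Origin at the centre of its underside.
- screwdriver: Chrome screwdriver with a yellow grip, 200 mm long, in the open lidded box.
- glue: White glue bottle, 60 mm wide and 170 mm high, standing to the right of the drop box. Origin at the centre of its underside.
- screw_jar: Glass screw jar, 70 mm wide and 90 mm high, standing to the right of the drop box. Origin at the centre of its underside.
Things that resemble listed ones, but are neither listed nor needed, are in the scene too. There is more than one size of the disc; the one meant has the size given above.

How it is judged:
On the way, in this order (a step that is already met when the one before it is completed fails the run):
1. A fingertip holds the flap pushed open while a finger pushes the disc, which still lies on the deck (value of joint flap above 0.3 rad and contact force between the fingers and flap above 0.2 N and contact force between the fingers and disc above 0.02 N and z of disc in the frame of dropbox above 0.125 m).
2. The disc drops through the opening while the fingertip still holds the flap open (z of disc in the frame of dropbox below 0.105 m and value of joint flap above 0.3 rad and contact force between the fingers and flap above 0.2 N).
At the end, for the whole second after the job is handed in: The disc lies at rest inside the drop box (within its walls, less than 60 mm above its underside) and the flap is closed again (within 0.05 rad) (z of disc in the frame of dropbox below 0.06 m and x of disc in the frame of dropbox between -0.18 and 0.18 m and y of disc in the frame of dropbox between -0.13 and 0.13 m and linear speed of disc below 0.03 m/s and value of joint flap below 0.05 rad); the robot touches nothing.
It fails at once if the disc is lifted more than 20 mm off the deck (z of disc in the frame of dropbox above 0.15 m).
It fails at once if the sanding pad is displaced by more than 15 mm (distance of sanding_pad from where it was at the start of the episode above 0.015 m).
It fails at once if the ridge cap on the deck is displaced by more than 15 mm (distance of ridge_cap from where it was at the start of the episode above 0.015 m).
It fails at once if something else on the bench is displaced by more than 20 mm (distance of any of ridge_cap2, screwdriver, glue, screw_jar from where it was at the start of the episode above 0.02 m).
It also fails if it takes over 42 s, if anything falls off the work surface, if the arm or the gripper's body presses on something with over 40 N, if the wrist force passes 120 N, or if a joint passes its speed limit or range.

## Working session

There is one attempt and no reset: what is moved stays moved. The work goes in short steps, Python scripts to look and compute and a tool call to move; the robot and the scene stay as the last step left them, time stands still between calls to the robot, and variables do not carry over. Pictures are saved under pics/ and viewed, at most 11 in all, crops included, and the job is handed in when it is done.

Besides the shell and the picture viewer there is one more tool, called after "Call:" as a command line: name --argument value ..., lists and objects as JSON in quotes. servo_tool: Moves the arm, as the interface text tells. Its arguments: {"type":"object","properties":{"motion":{"type":"array","items":{"type":"number","minimum":-1,"maximum":1}}},"required":["motion"]}

```bash
ls; mkdir -p pics
cat > h.py <<'E'
import numpy as np, cv2
from plant import manip, eyes, job_done, models
def grab(n,f=None):
    im,d=eyes.grab_frame(n)
    if f: cv2.imwrite('pics/'+f,cv2.cvtColor(im,cv2.COLOR_RGB2BGR))
    return im,d
def ray(n,px):
    c=eyes.camera_params(n);f=240/np.tan(np.radians(c['fov_y'])/2);P=np.array(c['pose'])
    px=np.atleast_2d(px).astype(float)
    v=np.c_[(px[:,0]-c['cx'])/f,-(px[:,1]-c['cy'])/f,-np.ones(len(px))]
    return P[:3,3],v@P[:3,:3].T
def atz(n,px,z):
    o,v=ray(n,px); return o+v*((z-o[2])/v[:,2])[:,None]
def atd(n,px,d):
    o,v=ray(n,px); p=np.round(np.atleast_2d(px)).astype(int); return o+v*d[p[:,1],p[:,0]][:,None]
def proj(n,X):
    c=eyes.camera_params(n);f=240/np.tan(np.radians(c['fov_y'])/2);P=np.array(c['pose'])
    q=(np.atleast_2d(X)-P[:3,3])@P[:3,:3]
    return np.c_[c['cx']-f*q[:,0]/q[:,2],c['cy']+f*q[:,1]/q[:,2]]
E
python3 - <<'E'
from h import *
grab('top','t1.png');grab('scene','s1.png')
for n in('top','scene'):
    print(n,eyes.camera_params(n))
    for l in('disc','flap','sanding_pad','ridge_cap','dropbox'):
        print(l,[(round(r['p'],2),r['pixel'],int(r['mask'].sum())) for r in models.regions_of(n,l)])
s=manip.state();print(s['tool_pos'],s['tool_rot'],s['gripper_width'],s['time'])
E
```

```text
pics
top {'fov_y': 47.776902126989405, 'cx': 314.86827395454236, 'cy': 240.95862481372438, 'pose': array([[-0.01162184,  0.99354207, -0.11286757,  0.45333757],
       [-0.99988096, -0.01040134,  0.01139647,  0.04216229],
       [ 0.0101489 ,  0.11298658,  0.99354468,  1.26989896],
       [ 0.        ,  0.        ,  0.        ,  1.        ]])}
disc [(0.72, [294.0, 295.4], 2428), (0.68, [330.4, 254.1], 457), (0.57, [448.5, 267.9], 165), (0.3, [325.0, 202.7], 776)]
flap [(0.88, [298.6, 295.2], 2445)]
sanding_pad [(0.62, [326.5, 204.4], 733)]
ridge_cap [(0.95, [132.2, 262.9], 931), (0.6, [384.0, 272.7], 1087)]
dropbox [(0.85, [323.1, 267.4], 18827), (0.67, [497.0, 280.4], 986)]
scene {'fov_y': 53.058181155322316, 'cx': 319.40461871946275, 'cy': 233.8535193098289, 'pose': array([[-0.34183242, -0.77278768,  0.53474274,  1.26218827],
       [ 0.93975632, -0.27931412,  0.19708294,  0.285123  ],
       [-0.00294207,  0.5698972 ,  0.82171073,  1.16080898],
       [ 0.        ,  0.        ,  0.        ,  1.        ]])}
disc [(0.55, [309.3, 215.4], 281), (0.53, [320.7, 229.7], 12471), (0.41, [227.2, 211.6], 76)]
flap [(0.85, [347.3, 206.0], 1129)]
sanding_pad [(0.94, [295.8, 249.2], 502)]
ridge_cap [(0.98, [471.6, 288.8], 578), (0.59, [275.9, 193.4], 555)]
dropbox [(0.86, [319.0, 227.8], 12690)]
[ 0.1381126  -0.60952851  0.19941635] [6.38788578e-06 9.93800023e-01 1.11182343e-01 1.24391098e-05] 0.9989388189525372 0.6
```

View pics/t1.png

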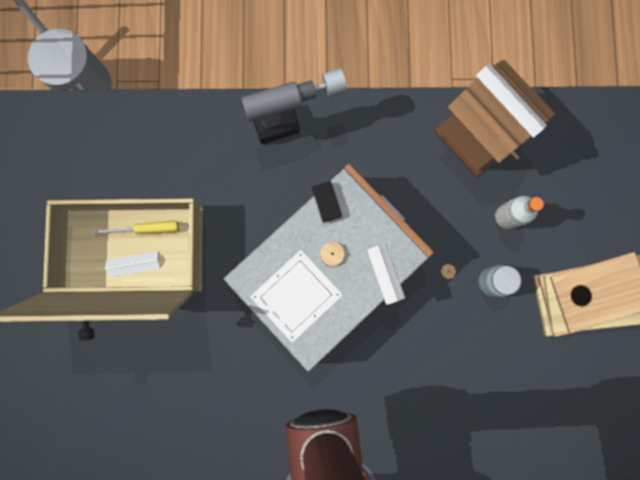

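View pics/s1.png

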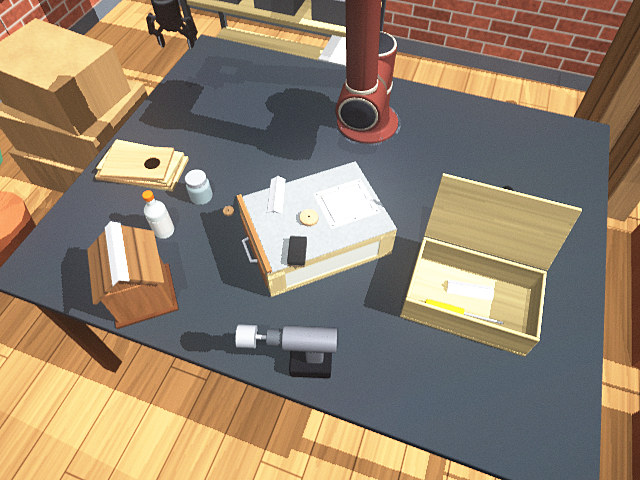

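The disc candidates are the larger one on the deck at top (332,254) and a smaller one on the bench at (448,271). I'm choosing the deck disc. The flap is at (296,294), the stop strip runs (348,167)–(432,253), the sanding pad is at (327,202) and the ridge cap is at (385,275). Next I'll measure these and check them in one crop.

```bash
cat > m.py <<'E'
from h import *
im,d=grab('top')
hsv=cv2.cvtColor(im,cv2.COLOR_RGB2HSV)
R={l:models.regions_of('top',l) for l in('disc','flap','sanding_pad','ridge_cap')}
def pick(l,px): return min(R[l],key=lambda r:np.hypot(*(np.array(r['pixel'])-px)))['mask']
# deck plane points
X=atd('top',[[x,y] for y in range(160,380) for x in range(215,440)],d).reshape(220,225,3)
z=X[...,2]; deck=(abs(z-0.13)<0.006)
print('deck z',np.median(z[deck]))
m=deck.astype(np.uint8); 
rect=cv2.minAreaRect(np.ascontiguousarray(X[deck][:,:2].astype(np.float32)))
print('deck rect',rect)
fm=pick('flap',(296,294)); p=np.argwhere(fm)[:,::-1]
F=atz('top',p,0.13)[:,:2].astype(np.float32); print('flap',cv2.minAreaRect(F))
# white flap
w=np.zeros((480,640),bool); w[240:350,240:345]=(im[240:350,240:345].min(-1)>215)
F=atz('top',np.argwhere(w)[:,::-1],0.13)[:,:2].astype(np.float32); print('white',cv2.minAreaRect(F),F.mean(0))
dm=pick('disc',(332,254)); D=atz('top',np.argwhere(dm)[:,::-1],0.142)[:,:2]; print('disc',D.mean(0),np.ptp(D,0),cv2.minEnclosingCircle(D.astype(np.float32)))
t=X[30:130,70:170]
for l,c,h in(('sanding_pad',(327,203),.151),('ridge_cap',(385,274),.14)):
    q=atz('top',np.argwhere(pick(l,c))[:,::-1],h)[:,:2].astype(np.float32); print(l,cv2.minAreaRect(q),cv2.boxPoints(cv2.minAreaRect(q)).round(3).tolist())
b=cv2.resize(im[150:390,210:450],(720,720)[:2],interpolation=cv2.INTER_CUBIC)
cv2.imwrite('pics/c1.png',cv2.cvtColor(cv2.resize(b,(600,600)),cv2.COLOR_RGB2BGR))
E
python3 m.py
```

```text
deck z 0.12988077500481643
deck rect ((0.52702397108078, -7.432699203491211e-05), (0.30197763442993164, 0.35738319158554077), 42.15369415283203)
flap ((0.4690176546573639, 0.0714210718870163), (0.09866908192634583, 0.11317656189203262), 42.31563186645508)
white ((0.46865782141685486, 0.06988602876663208), (0.1297094225883484, 0.14463186264038086), 42.24367141723633) [0.46799275 0.069651  ]
disc [ 0.55493832 -0.00418522] [0.04625303 0.04621587] ((0.5552707314491272, -0.003699863562360406), 0.024611342698335648)
sanding_pad ((0.6650282144546509, 0.004492256790399551), (0.08244480192661285, 0.046680234372615814), 14.649598121643066) [[0.6190000176429749, 0.017000000923871994], [0.6309999823570251, -0.028999999165534973], [0.7110000252723694, -0.00800000037997961], [0.6990000009536743, 0.03700000047683716]]
ridge_cap ((0.512662410736084, -0.11706575751304626), (0.11855711042881012, 0.0389530211687088), 18.37303352355957) [[0.44999998807907104, -0.11699999868869781], [0.46299999952316284, -0.15399999916553497], [0.574999988079071, -0.11699999868869781], [0.5630000233650208, -0.07999999821186066]]
```

View pics/c1.png

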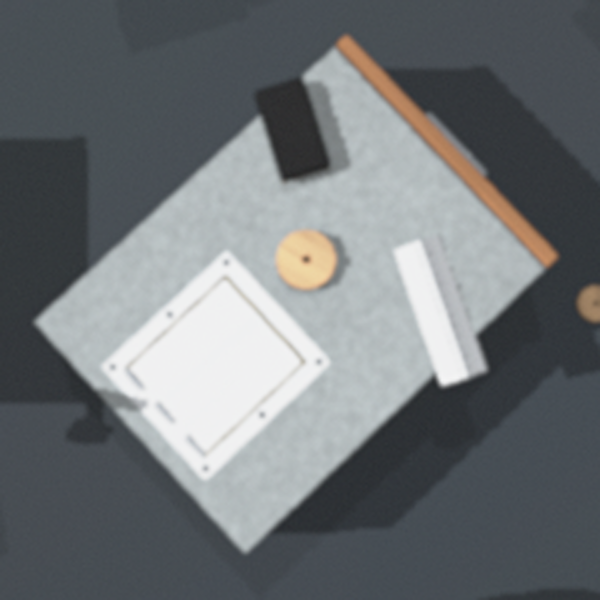

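The crop confirms the 50 mm disc with its pilot hole at crop (306,259), which is top (332,254). In the box frame it sits at about x = -20, y = -13 mm.

Both fingertips are level when the tool points straight down. One can only go below the deck while the other works on it if the hand is tilted towards box +x. I'll check in free air whether stretching the arm at the box-x azimuth tilts the tool and whether the tilt stays.

Call:
servo_tool --motion '[1,0,0,-1,-0.22,1,0.4,0,-1,-0.44,1,0.8,0,-1,-0.65,1,1,0,-1,-0.65,1,1,0,-1,-0.65]'

```text
time: 1.48
tool_pos: [0.2566, -0.5825, 0.3196]
tool_rot: [0.0, 0.933, 0.36, -0.0]
contact_force: [-0.9, 0.0, 0.2]
gripper_width: 0.999
grasp_force: 0.0
```

Call:
servo_tool --motion '[1,1,0.5,-0.5,0,1,1,1,-1,0,1,1,1,-1,0,1,1,1,-1,0]'

```text
time: 1.98
tool_pos: [0.4258, -0.5928, 0.4417]
tool_rot: [0.002, 0.933, 0.359, 0.0]
contact_force: [0.5, -0.1, 0.2]
gripper_width: 1.001
grasp_force: 0.0
```

Call:
servo_tool --motion '[1,0.3,0.5,-0.5,0,1,0.6,1,-1,0,1,0.6,1,-1,0,1,0.6,1,-1,0]'

```text
time: 2.48
tool_pos: [0.5517, -0.6263, 0.5502]
tool_rot: [0.002, 0.934, 0.358, 0.001]
contact_force: [2.3, -7.7, 28.0]
gripper_width: 1.002
grasp_force: 0.0
```

Call:
servo_tool --motion '[1,0,0.5,-0.5,0,1,0,1,-1,0,1,0,1,-1,0,1,0,1,-1,0,1,0,1,-1,0]'

```text
time: 3.1
tool_pos: [0.5504, -0.6225, 0.5728]
tool_rot: [0.022, 0.933, 0.358, 0.008]
contact_force: [0.1, -0.1, -0.2]
gripper_width: 0.996
grasp_force: 0.0
```

The tool now tips outward by 2.7° along the wanted azimuth. I'll command farther out and see whether it accumulates.

Call:
servo_tool --motion '[1,0,1,0,0,1,0,1,0,0,1,0,1,0,0,1,0,1,0,0]'

```text
time: 3.6
tool_pos: [0.583, -0.6576, 0.5252]
tool_rot: [0.04, 0.933, 0.358, 0.015]
contact_force: [0.7, 0.4, 0.2]
gripper_width: 1.003
grasp_force: 0.0
```

Call:
servo_tool --motion '[1,0,-1,0.5,0,1,0,-1,0.5,0,1,0,-1,0.5,0]'

```text
time: 3.98
tool_pos: [0.5099, -0.5768, 0.4617]
tool_rot: [0.043, 0.933, 0.358, 0.016]
contact_force: [0.5, -0.3, 1.3]
gripper_width: 0.997
grasp_force: 0.0
```

The tilt stays when the arm comes back into reach (5.3° now), so this route works. I'll continue outward to about 27°.

Call:
servo_tool --motion '[1,0,0.5,0,0,1,0,1,0,0,1,0,1,0,0]'

```text
time: 4.35
tool_pos: [0.5913, -0.6674, 0.4659]
tool_rot: [0.038, 0.933, 0.358, 0.014]
contact_force: [-0.5, 0.8, -1.0]
gripper_width: 1.0
grasp_force: 0.0
```

Call:
servo_tool --motion '[1,0,1,0,0,1,0,1,0,0,1,0,1,0,0]'

```text
time: 4.72
tool_pos: [0.6274, -0.7066, 0.4431]
tool_rot: [0.06, 0.932, 0.358, 0.022]
contact_force: [0.3, -0.7, 4.1]
gripper_width: 1.003
grasp_force: 0.0
```

Call:
servo_tool --motion '[1,0,1,0,0,1,0,1,0,0,1,0,1,0,0]'

```text
time: 5.1
tool_pos: [0.6479, -0.7283, 0.417]
tool_rot: [0.082, 0.93, 0.357, 0.031]
contact_force: [1.0, -0.1, -0.4]
gripper_width: 1.002
grasp_force: 0.0
```

Call:
servo_tool --motion '[1,0,1,0,0,1,0,1,0,0,1,0,1,0,0,1,0,1,0,0]'

```text
time: 5.6
tool_pos: [0.6668, -0.7486, 0.3907]
tool_rot: [0.102, 0.928, 0.356, 0.038]
contact_force: [0.3, -0.5, 0.3]
gripper_width: 0.999
grasp_force: 0.0
```

Call:
servo_tool --motion '[1,0,1,0.5,0,1,0,1,0.5,0,1,0,1,0.5,0]'

```text
time: 5.98
tool_pos: [0.696, -0.7807, 0.3254]
tool_rot: [0.122, 0.926, 0.355, 0.046]
contact_force: [-0.1, 0.5, -0.0]
gripper_width: 0.999
grasp_force: 0.0
```

Call:
servo_tool --motion '[1,0,1,-0.5,0,1,0,1,-0.5,0,1,0,1,-0.5,0]'

```text
time: 6.35
tool_pos: [0.6952, -0.7789, 0.3707]
tool_rot: [0.146, 0.922, 0.354, 0.055]
contact_force: [0.1, -0.5, 0.7]
gripper_width: 0.997
grasp_force: 0.0
```

Call:
servo_tool --motion '[1,0,1,-1,0,1,0,1,-1,0,1,0,1,-1,0]'

```text
time: 6.72
tool_pos: [0.6801, -0.7612, 0.4475]
tool_rot: [0.166, 0.919, 0.353, 0.062]
contact_force: [0.2, 0.2, -0.2]
gripper_width: 1.0
grasp_force: 0.0
```

Call:
servo_tool --motion '[1,0,1,-0.5,0,1,0,1,-0.5,0,1,0,1,-0.5,0]'

```text
time: 7.1
tool_pos: [0.6784, -0.7587, 0.4793]
tool_rot: [0.185, 0.915, 0.351, 0.07]
contact_force: [0.2, 0.1, -0.6]
gripper_width: 1.001
grasp_force: 0.0
```

Call:
servo_tool --motion '[1,0,1,-0.5,0,1,0,1,-0.5,0,1,0,1,-0.5,0]'

```text
time: 7.48
tool_pos: [0.6746, -0.7538, 0.5172]
tool_rot: [0.207, 0.91, 0.35, 0.078]
contact_force: [-0.8, 0.4, -0.0]
gripper_width: 1.005
grasp_force: 0.0
```

Call:
servo_tool --motion '[1,0,1,-0.5,0,1,0,1,-0.5,0,1,0,1,-0.5,0]'

```text
time: 7.85
tool_pos: [0.6696, -0.7475, 0.5552]
tool_rot: [0.228, 0.905, 0.348, 0.086]
contact_force: [0.3, -0.3, -0.2]
gripper_width: 0.998
grasp_force: 0.0
```

```bash
cat > go.py <<'E'
import sys
from h import *
from scipy.spatial.transform import Rotation as Ro
s=manip.state(); q=s['tool_rot']; R=Ro.from_quat([q[1],q[2],q[3],q[0]]).as_matrix()
O=np.array([0.5318,0.0021,0]); a=np.array([-0.672,0.741,0]); B=np.c_[a,np.cross([0,0,1],a),[0,0,1]]
def box2w(p): return O+B@np.array(p)
print('tcp box mm',(B.T@(s['tool_pos']-O)*1e3).round(1),'tilt',np.degrees(np.arccos(-R[2,2])).round(1))
print('tool axes in box\n',(B.T@R).round(3)); print('j',np.round(s['joint_pos'],2),'t',s['time'])
if len(sys.argv)>3:
    t=np.array([float(v) for v in sys.argv[1:4]])/1e3
    d=R.T@(box2w(t)-s['tool_pos']); print('shift tool units of 120mm',(d/0.12).round(3))
E
python3 go.py -120 -13 250
```

```text
tcp box mm [-648.   401.6  555.2] tilt 28.2
tool axes in box
 [[-0.004 -0.882 -0.473]
 [-1.     0.002  0.004]
 [-0.003  0.473 -0.881]]
j [-0.93  0.84  0.05  0.04  1.76 -0.07] t 7.85
shift tool units of 120mm [ 3.445 -5.084  0.149]
```

Call:
servo_tool --motion '[1,0.25,-0.4,0,0,1,0.65,-1,0,0,1,0.65,-1,0,0]'

```text
time: 8.22
tool_pos: [0.6566, -0.6163, 0.4973]
tool_rot: [0.228, 0.905, 0.347, 0.086]
contact_force: [1.6, 0.8, 1.1]
gripper_width: 1.005
grasp_force: 0.0
```

Call:
servo_tool --motion '[1,0.35,-0.5,0,0,1,0.7,-1,0,0,1,0.7,-1,0,0]'

```text
time: 8.6
tool_pos: [0.6483, -0.4787, 0.4381]
tool_rot: [0.226, 0.905, 0.349, 0.086]
contact_force: [-0.7, -0.6, 0.3]
gripper_width: 1.0
grasp_force: 0.0
```

Call:
servo_tool --motion '[1,0.35,-0.5,0,0,1,0.7,-1,0,0,1,0.7,-1,0,0]'

```text
time: 8.98
tool_pos: [0.6399, -0.3447, 0.3822]
tool_rot: [0.226, 0.905, 0.349, 0.086]
contact_force: [-0.8, -0.2, 1.1]
gripper_width: 0.998
grasp_force: 0.0
```

```bash
python3 go.py -120 -13 250
```

```text
tcp box mm [-329.6  152.9  382.2] tilt 28.0
tool axes in box
 [[-0.001 -0.883 -0.47 ]
 [-1.    -0.     0.003]
 [-0.002  0.47  -0.883]]
j [-0.54 -0.07  1.5  -0.15  1.25  0.31] t 8.975
shift tool units of 120mm [ 1.383 -2.059  0.149]
```

Call:
servo_tool --motion '[1,0.35,-0.5,0,0,1,0.7,-1,0.1,0,1,0.7,-1,0.1,0]'

```text
time: 9.35
tool_pos: [0.6352, -0.2148, 0.3146]
tool_rot: [0.226, 0.905, 0.349, 0.086]
contact_force: [-0.5, 0.2, 0.0]
gripper_width: 0.999
grasp_force: 0.0
```

Call:
servo_tool --motion '[1,0.35,-0.5,0,0,1,0.68,-1,0.1,0,1,0.68,-1,0.1,0]'

```text
time: 9.72
tool_pos: [0.6286, -0.0857, 0.2471]
tool_rot: [0.226, 0.905, 0.349, 0.085]
contact_force: [0.1, 0.5, 0.3]
gripper_width: 1.001
grasp_force: 0.0
```

```bash
python3 go.py -115 -13 175
```

```text
tcp box mm [-130.1  -12.7  247.1] tilt 28.0
tool axes in box
 [[-0.002 -0.883 -0.469]
 [-1.    -0.     0.003]
 [-0.003  0.469 -0.883]]
j [-0.1  -0.18  1.82 -0.36  1.16  0.83] t 9.725
shift tool units of 120mm [ 0.004 -0.393  0.472]
```

Call:
servo_tool --motion '[1,0,-0.2,0.25,0,1,0,-0.39,0.47,0,1,0,-0.39,0.47,0]'

```text
time: 10.1
tool_pos: [0.6174, -0.0772, 0.1739]
tool_rot: [0.226, 0.906, 0.348, 0.084]
contact_force: [0.4, -0.6, -0.0]
gripper_width: 1.006
grasp_force: 0.0
```

```bash
python3 go.py -115 -13 160
python3 - <<'E'
from h import *
im,d=grab('scene')
cv2.imwrite('pics/s2.png',cv2.cvtColor(cv2.resize(im[110:310,180:420],(720,600),interpolation=cv2.INTER_CUBIC),cv2.COLOR_RGB2BGR))
im,d=grab('top')
cv2.imwrite('pics/t2.png',cv2.cvtColor(cv2.resize(im[150:390,210:450],(600,600),interpolation=cv2.INTER_CUBIC),cv2.COLOR_RGB2BGR))
E
```

```text
tcp box mm [-116.3  -10.1  173.9] tilt 27.9
tool axes in box
 [[-0.004 -0.884 -0.467]
 [-1.     0.001  0.007]
 [-0.006  0.467 -0.884]]
j [-0.08 -0.15  1.91 -0.38  1.05  0.89] t 10.1
shift tool units of 120mm [ 0.025 -0.063  0.098]
```

View pics/s2.png

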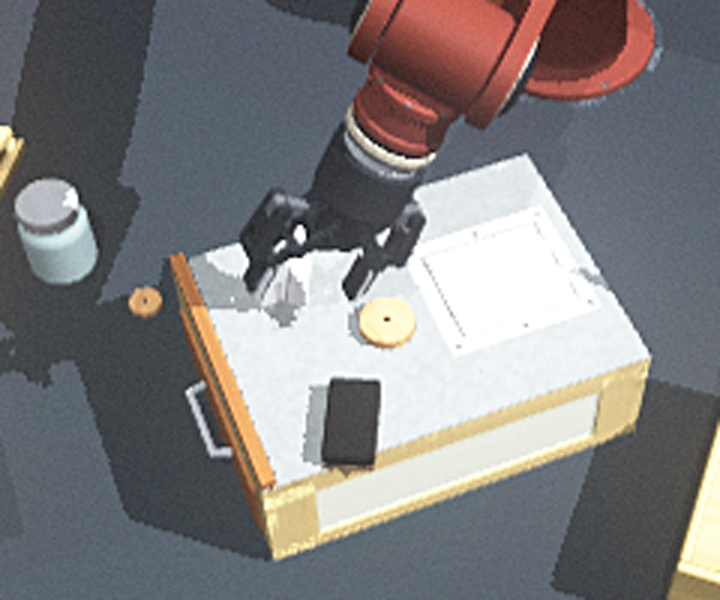

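The low finger's tip shows at crop (352,297), just above the deck behind the disc at (387,322). The high finger's tip is near crop (265,297). I'll take their 3D positions from depth.

```bash
cat > tips.py <<'E'
from h import *
import contextlib,io,sys
sys.argv=['x']
with contextlib.redirect_stdout(io.StringIO()): from go import *
def pts(cam):
    im,d=grab(cam); v,u=np.mgrid[110:350,170:450]; px=np.c_[u.ravel(),v.ravel()]
    ok=d[px[:,1],px[:,0]]>0; px=px[ok]
    P=((atd(cam,px,d)-O)@B)*1e3; c=im[px[:,1],px[:,0]].astype(int)
    return P,c,px
if __name__=='__main__':
    T=B.T@(s['tool_pos']-O)*1e3; RT=B.T@R
    P,c,px=pts('scene')
    m=(P[:,2]>136)&(abs(P[:,0])<260)&(abs(P[:,1]+12)<28)&(c.max(1)<150)
    L=(P[m]-T)@RT  # tool frame
    k=(abs(L[:,0])<16)&(L[:,2]>-90)&(L[:,2]<15)&(abs(L[:,1])<80); L=L[k]; Q=P[m][k]
    for lo,hi in((-80,-30),(30,80)):
        w=(L[:,1]>lo)&(L[:,1]<hi); l=L[w]
        print('side',lo,'n',w.sum(),'min x_t/max',l.min(0).round(0),l.max(0).round(0)); 
        for z0 in range(-80,10,10):
            e=l[(l[:,2]>=z0)&(l[:,2]<z0+10)]
            if len(e): print('  z_t',z0,len(e),'y_t',e[:,1].min().round(0),e[:,1].max().round(0))
    d=(P[:,2]>137)&(P[:,2]<146)&(c[:,0]-c[:,2]>50)&(abs(P[:,1])<50)&(P[:,0]>-70)&(P[:,0]<140)
    if d.sum(): print('disc',P[d].mean(0).round(1),P[d].min(0).round(0),P[d].max(0).round(0))
E
python3 tips.py
```

```text
side -80 n 95 min x_t/max [-11. -63. -89.] [ 12. -39. -43.]
  z_t -80 19 y_t -54.0 -41.0
  z_t -70 26 y_t -55.0 -40.0
  z_t -60 22 y_t -53.0 -40.0
  z_t -50 6 y_t -44.0 -42.0
side 30 n 72 min x_t/max [ -7.  42. -90.] [ 13.  60. -48.]
  z_t -80 17 y_t 47.0 58.0
  z_t -70 22 y_t 42.0 60.0
  z_t -60 13 y_t 45.0 56.0
  z_t -50 4 y_t 42.0 52.0
disc [-29.1 -14.5 142. ] [-46. -39. 137.] [ -3.   9. 146.]
```

```bash
sed -i 's/&(c.max(1)<150)$/\&(c[:,0]-c[:,2]<45)/' tips.py; python3 tips.py
```

```text
side -80 n 118 min x_t/max [-13. -56. -89.] [ 13. -40. -44.]
  z_t -80 29 y_t -56.0 -40.0
  z_t -70 30 y_t -54.0 -40.0
  z_t -60 24 y_t -55.0 -41.0
  z_t -50 12 y_t -49.0 -41.0
side 30 n 101 min x_t/max [ -9.  43. -89.] [ 13.  59. -47.]
  z_t -80 27 y_t 43.0 58.0
  z_t -70 31 y_t 45.0 59.0
  z_t -60 21 y_t 44.0 58.0
  z_t -50 5 y_t 46.0 51.0
disc [-29.7 -16.3 141.7] [-47. -37. 137.] [ -2.   9. 146.]
```

View pics/t2.png

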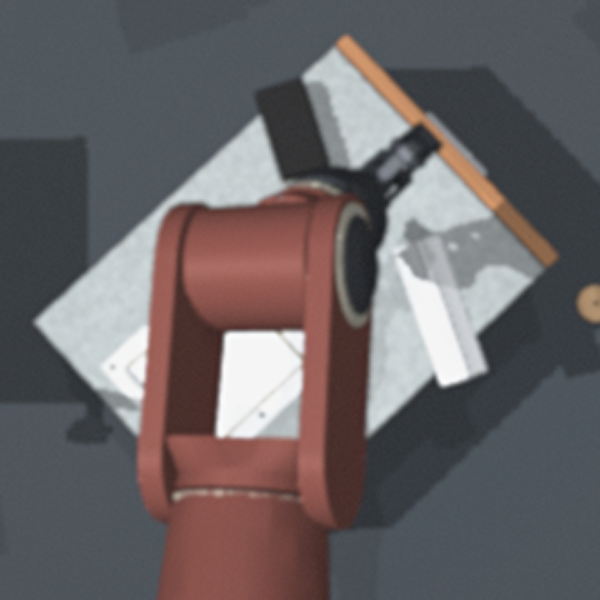

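Run:
```python
import sys;sys.argv=['x']
from go import *
for y in(-57,-43,43,57):
    for z in(-45,-30,-13,0):
        p=proj('scene',s['tool_pos']+R@np.array([0,y/1e3,z/1e3]))[0]; print(y,z,'crop',((p-[180,110])*3).round(0))
im,d=grab('scene'); 
for u,v in((297,209),(297,205),(297,200),(270,209),(268,206),(309,217)): print(u,v,im[v,u],((atd('scene',[[u,v]],d)[0]-O)@B*1e3).round(0))
```

```text
tcp box mm [-118.9  -12.   179.9] tilt 28.3
tool axes in box
 [[-0.004 -0.881 -0.474]
 [-1.     0.004  0.002]
 [ 0.     0.474 -0.881]]
j [-0.08 -0.15  1.91 -0.38  1.05  0.89] t 10.3
-57 -45 crop [356. 292.]
-57 -30 crop [349. 304.]
-57 -13 crop [341. 317.]
-57 0 crop [335. 327.]
-43 -45 crop [342. 292.]
-43 -30 crop [335. 304.]
-43 -13 crop [327. 317.]
-43 0 crop [321. 327.]
43 -45 crop [252. 288.]
43 -30 crop [245. 301.]
43 -13 crop [238. 315.]
43 0 crop [232. 326.]
57 -45 crop [237. 288.]
57 -30 crop [230. 300.]
57 -13 crop [223. 315.]
57 0 crop [217. 325.]
297 209 [167 171 178] [-56. -24. 204.]
297 205 [58 60 61] [-53. -18. 211.]
297 200 [71 71 71] [-50. -11. 222.]
270 209 [229 230 232] [-108.   49.  143.]
268 206 [229 230 236] [-109.   67.  134.]
309 217 [255 241 176] [-21. -14. 140.]
```

Depth puts the open fingertips about 43 mm behind the reported TCP, farther back than I expected. I'll lower 30 mm and measure again.

Call:
servo_tool --motion '[1,0,-0.06,0.11,0,1,0,-0.12,0.22,0,1,0,-0.12,0.22,0,1,0,-0.12,0.22,0]'

```text
time: 10.85
tool_pos: [0.6182, -0.077, 0.1461]
tool_rot: [0.227, 0.906, 0.348, 0.085]
contact_force: [0.6, 0.1, 0.3]
gripper_width: 1.001
grasp_force: 0.0
```

```bash
python3 go.py; python3 tips.py
```

```text
tcp box mm [-116.7  -10.9  146.1] tilt 28.0
tool axes in box
 [[-0.004 -0.883 -0.47 ]
 [-1.     0.002  0.004]
 [-0.003  0.47  -0.883]]
j [-0.08 -0.12  1.94 -0.4   1.    0.92] t 10.85
side -80 n 118 min x_t/max [-15. -76. -90.] [ 13. -35.  -7.]
  z_t -80 25 y_t -54.0 -39.0
  z_t -70 25 y_t -55.0 -40.0
  z_t -60 26 y_t -55.0 -40.0
  z_t -50 8 y_t -45.0 -40.0
  z_t -40 4 y_t -76.0 -66.0
  z_t -10 1 y_t -35.0 -35.0
side 30 n 93 min x_t/max [ -8.  42. -89.] [ 13.  61. -46.]
  z_t -80 28 y_t 42.0 58.0
  z_t -70 28 y_t 45.0 60.0
  z_t -60 20 y_t 44.0 57.0
  z_t -50 5 y_t 46.0 50.0
disc [-27.7 -12.4 141.4] [-46. -38. 137.] [ -2.  13. 145.]
```

Call:
servo_tool --motion '[1,0,-0.04,0.08,0,1,0,-0.08,0.15,0,1,0,-0.08,0.15,0,1,0,-0.08,0.15,0]'

```text
time: 11.4
tool_pos: [0.6183, -0.077, 0.1259]
tool_rot: [0.227, 0.906, 0.348, 0.086]
contact_force: [0.0, 0.1, 0.4]
gripper_width: 1.001
grasp_force: 0.0
```

```bash
python3 go.py; python3 tips.py
python3 - <<'E'
from h import *
im,d=grab('scene')
cv2.imwrite('pics/s3.png',cv2.cvtColor(cv2.resize(im[150:270,230:390],(800,600),interpolation=cv2.INTER_CUBIC),cv2.COLOR_RGB2BGR))
E
```

```text
tcp box mm [-116.7  -10.9  125.9] tilt 28.1
tool axes in box
 [[-0.004 -0.883 -0.47 ]
 [-1.     0.002  0.004]
 [-0.003  0.47  -0.883]]
j [-0.08 -0.1   1.95 -0.41  0.96  0.94] t 11.4
side -80 n 118 min x_t/max [-13. -79. -90.] [ 14. -38. -42.]
  z_t -80 23 y_t -52.0 -38.0
  z_t -70 34 y_t -79.0 -40.0
  z_t -60 31 y_t -76.0 -40.0
  z_t -50 8 y_t -45.0 -41.0
side 30 n 95 min x_t/max [-13.  42. -90.] [13. 60. 11.]
  z_t -80 22 y_t 45.0 58.0
  z_t -70 28 y_t 44.0 58.0
  z_t -60 22 y_t 42.0 57.0
  z_t -50 3 y_t 49.0 49.0
  z_t 0 3 y_t 50.0 51.0
disc [-23.  -17.1 142.1] [-46. -38. 137.] [  1.   7. 146.]
```

View pics/s3.png

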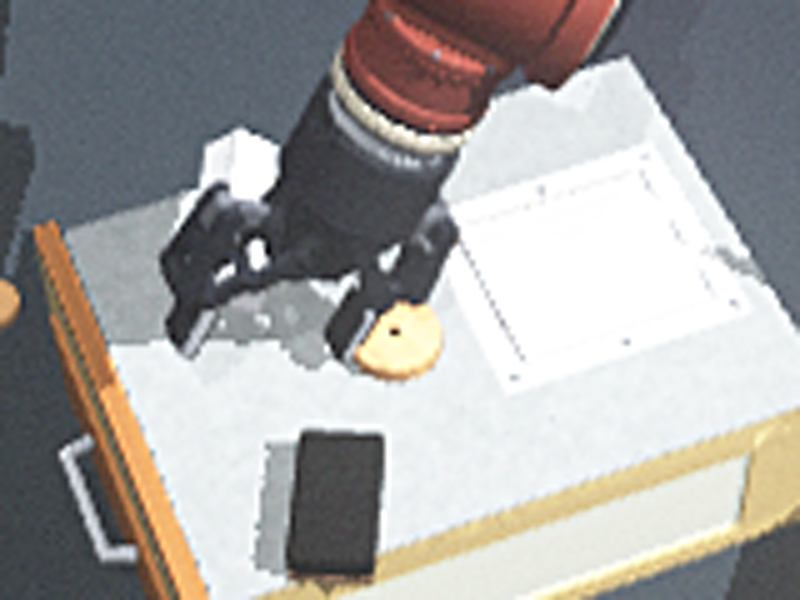

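The low finger's tip, a light pad at crop (345,360), hovers over the disc's rear edge at crop (395,340). I'll back off 12 mm, then lower 10 mm.

Call:
servo_tool --motion '[1,0.02,0.09,0.05,0,1,0.02,0.09,0.05,0,1,0.02,0.05,0.12,0,1,0.02,0.05,0.12,0]'

```text
time: 12.0
tool_pos: [0.6269, -0.0843, 0.1142]
tool_rot: [0.226, 0.906, 0.348, 0.084]
contact_force: [0.9, -0.3, 0.4]
gripper_width: 1.0
grasp_force: 0.0
```

```bash
python3 go.py
python3 - <<'E'
import sys;sys.argv=['x']
from go import *
im,d=grab('scene'); v,u=np.mgrid[180:240,240:340]; px=np.c_[u.ravel(),v.ravel()]
P=(atd('scene',px,d)-O)@B*1e3; T=B.T@(s['tool_pos']-O)*1e3; L=(P-T)@(B.T@R)
k=(abs(L[:,0])<14)&(abs(L[:,1]+48)<12)&(L[:,2]>-60)&(L[:,2]<0)&(P[:,2]>126)&(P[:,1]<25)
i=np.argsort(L[k][:,2])[::-1][:14]; print(np.c_[px[k][i],L[k][i].round(0),P[k][i].round(0),im[px[k][i][:,1],px[k][i][:,0]]])
E
```

```text
tcp box mm [-127.9  -12.5  114.2] tilt 27.9
tool axes in box
 [[-0.004 -0.884 -0.468]
 [-1.     0.001  0.006]
 [-0.005  0.468 -0.884]]
j [-0.09 -0.06  1.94 -0.41  0.94  0.93] t 12.0
tcp box mm [-127.9  -12.5  114.2] tilt 27.9
tool axes in box
 [[-0.004 -0.884 -0.468]
 [-1.     0.001  0.006]
 [-0.005  0.468 -0.884]]
j [-0.09 -0.06  1.94 -0.41  0.94  0.93] t 12.0
[[289. 227.   4. -37. -36. -79. -16. 128. 237. 241. 243.]
 [288. 224.  -7. -37. -36. -78.  -6. 128. 233. 237. 239.]
 [290. 227.   4. -39. -36. -76. -17. 128. 236. 241. 243.]
 [290. 228.   8. -37. -37. -78. -21. 129. 240. 244. 246.]
 [288. 222. -13. -39. -37. -76.  -0. 129. 165. 170. 171.]
 [291. 229.  12. -38. -38. -77. -25. 129. 237. 242. 244.]
 [291. 228.   9. -40. -38. -75. -22. 129. 241. 244. 246.]
 [288. 223.  -8. -37. -38. -77.  -5. 131. 155. 164. 164.]
 [292. 229.  13. -41. -38. -74. -26. 129. 237. 240. 241.]
 [290. 226.   3. -38. -39. -76. -16. 130. 222. 230. 233.]
 [292. 228.  10. -42. -39. -73. -23. 129. 240. 242. 244.]
 [289. 225.  -1. -37. -39. -77. -12. 131. 227. 235. 236.]
 [291. 225.  -0. -43. -39. -72. -12. 129. 170. 174. 177.]
 [293. 228.  10. -44. -39. -70. -23. 128. 244. 248. 248.]]
```

Call:
servo_tool --motion '[1,0.01,-0.06,-0.03,0,1,0.01,-0.11,-0.06,0,1,0.01,-0.16,-0.085,0,1,0.01,-0.21,-0.11,0,1,0.01,-0.25,-0.132,0]'

```text
time: 12.68
tool_pos: [0.6062, -0.058, 0.1163]
tool_rot: [0.227, 0.906, 0.348, 0.086]
contact_force: [0.2, -1.0, 0.4]
gripper_width: 0.997
grasp_force: 0.3
```

```bash
python3 go.py; python3 tips.py | grep disc
```

```text
tcp box mm [-94.5 -14.7 116.3] tilt 28.1
tool axes in box
 [[-0.004 -0.883 -0.471]
 [-1.     0.002  0.004]
 [-0.002  0.471 -0.882]]
j [-0.05 -0.12  1.98 -0.42  0.96  0.98] t 12.675
disc [  5.1 -20.7 141.9] [-16. -39. 138.] [ 29.  -5. 146.]
```

The disc is now at about x = +4, y = -14. Next I lift off, shift ahead, and come down to a hover with the high finger behind the disc and the low finger over the flap.

Call:
servo_tool --motion '[1,0,0.2,-0.35,0,1,0,0.33,-0.62,0,1,0,0,-0.78,0,1,0,-0.27,-0.94,0,1,0,-0.27,-0.94,0]'

```text
time: 13.35
tool_pos: [0.551, 0.004, 0.2004]
tool_rot: [0.227, 0.905, 0.349, 0.086]
contact_force: [-0.0, -0.2, 0.6]
gripper_width: 0.998
grasp_force: 0.0
```

Call:
servo_tool --motion '[1,0,-0.12,0.22,0,1,0,-0.235,0.44,0,1,0,-0.235,0.44,0,1,0,-0.235,0.44,0]'

```text
time: 13.85
tool_pos: [0.5526, 0.002, 0.1417]
tool_rot: [0.227, 0.906, 0.348, 0.086]
contact_force: [-0.8, 0.1, -0.6]
gripper_width: 0.999
grasp_force: 0.0
```

```bash
python3 go.py -12.5 -14 75.5; python3 tips.py
python3 - <<'E'
from h import *
im,d=grab('scene')
cv2.imwrite('pics/s4.png',cv2.cvtColor(cv2.resize(im[140:260,250:410],(800,600),interpolation=cv2.INTER_CUBIC),cv2.COLOR_RGB2BGR))
E
```

```text
tcp box mm [-14.  -15.3 141.7] tilt 28.1
tool axes in box
 [[-0.004 -0.882 -0.471]
 [-1.     0.003  0.003]
 [-0.002  0.471 -0.882]]
j [ 0.08 -0.26  2.06 -0.44  1.07  1.08] t 13.85
shift tool units of 120mm [-0.01  -0.271  0.481]
side -80 n 133 min x_t/max [-13. -63. -90.] [ 13. -31. -15.]
  z_t -80 30 y_t -56.0 -39.0
  z_t -70 22 y_t -57.0 -40.0
  z_t -60 25 y_t -56.0 -39.0
  z_t -50 11 y_t -48.0 -40.0
  z_t -30 7 y_t -40.0 -31.0
  z_t -20 9 y_t -34.0 -31.0
side 30 n 98 min x_t/max [ -7.  42. -90.] [ 14.  59. -47.]
  z_t -80 29 y_t 44.0 59.0
  z_t -70 27 y_t 42.0 59.0
  z_t -60 22 y_t 42.0 58.0
  z_t -50 5 y_t 43.0 50.0
disc [  2.5 -13.1 141.4] [-15. -36. 137.] [ 32.  13. 146.]
```

View pics/s4.png

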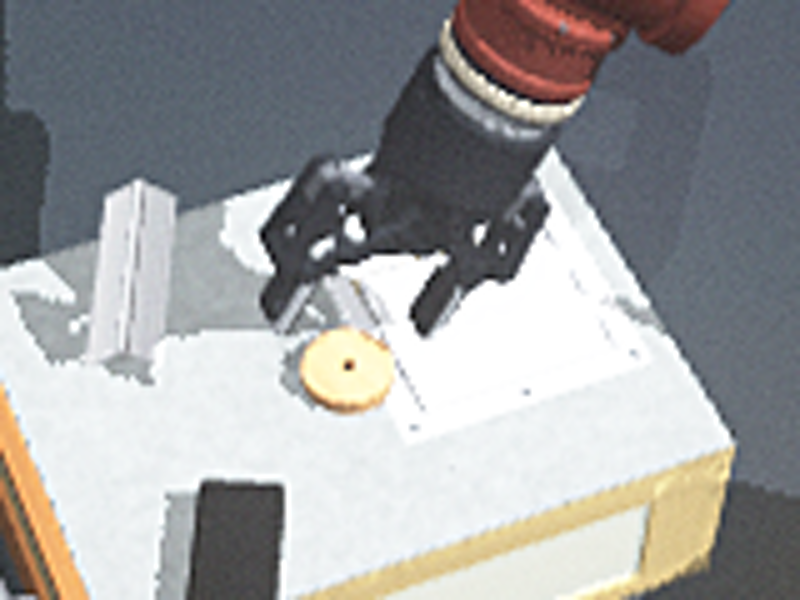

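The view shows the high finger at crop (280,310), above and behind the disc at (347,367), and the low finger at (425,320), over the flap. I'll descend now, flap first.

Call:
servo_tool --motion '[1,0,-0.08,0.15,0,1,0,-0.12,0.22,0,1,0,-0.16,0.3,0,1,0,-0.16,0.3,0]'

```text
time: 14.45
tool_pos: [0.5509, 0.0022, 0.0983]
tool_rot: [0.227, 0.906, 0.348, 0.085]
contact_force: [-1.5, 0.0, 1.6]
gripper_width: 1.0
grasp_force: 0.7
```

Call:
servo_tool --motion '[1,0,-0.04,0.07,0,1,0,-0.07,0.13,0,1,0,-0.09,0.165,0,1,0,-0.09,0.165,0]'

```text
time: 14.95
tool_pos: [0.5513, 0.0024, 0.0766]
tool_rot: [0.227, 0.906, 0.348, 0.085]
contact_force: [0.2, -0.2, 0.9]
gripper_width: 1.003
grasp_force: 0.8
```

```bash
python3 go.py -12.5 -14 75.5; python3 tips.py;  python3 - <<'E'
from h import *
im,d=grab('scene')
cv2.imwrite('pics/s5.png',cv2.cvtColor(cv2.resize(im[140:260,250:410],(800,600),interpolation=cv2.INTER_CUBIC),cv2.COLOR_RGB2BGR))
E
```

```text
tcp box mm [-12.9 -14.6  76.6] tilt 28.0
tool axes in box
 [[-0.004 -0.883 -0.47 ]
 [-1.     0.002  0.005]
 [-0.003  0.47  -0.883]]
j [ 0.08 -0.18  2.11 -0.48  0.95  1.15] t 14.95
shift tool units of 120mm [-0.005 -0.007  0.007]Traceback (most recent call last):
  File "tips.py", line 18, in <module>
    print('side',lo,'n',w.sum(),'min x_t/max',l.min(0).round(0),l.max(0).round(0));
                                              ~~~~~^^^
    return umr_minimum(a, axis, None, out, keepdims, initial, where)
ValueError: zero-size array to reduction operation minimum which has no identity
```

View pics/s5.png

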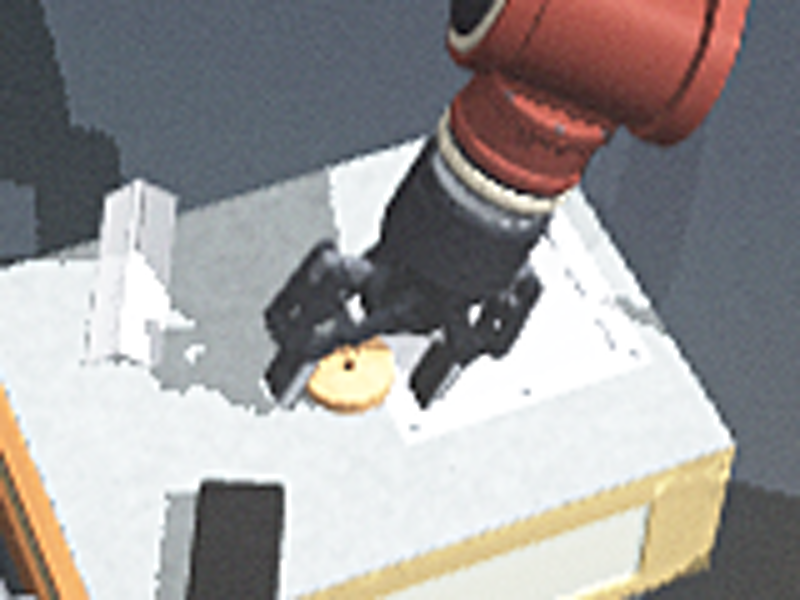

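The high finger is behind the disc at crop (290,395) and the low finger has gone down into the opening at (420,400), with about 1 N of flap force. I'll push slowly along +x.

Call:
servo_tool --motion '[1,0,-0.04,-0.02,0,1,0,-0.07,-0.037,0,1,0,-0.1,-0.053,0,1,0,-0.13,-0.069,0,1,0,-0.16,-0.085,0]'

```text
time: 15.68
tool_pos: [0.5369, 0.0188, 0.0773]
tool_rot: [0.227, 0.906, 0.348, 0.086]
contact_force: [1.4, -3.2, 1.7]
gripper_width: 1.0
grasp_force: 1.2
```

```bash
python3 go.py; sed -i "s/print('side'/if w.sum()<3: continue\n        print('side'/" tips.py; python3 tips.py|grep disc
```

```text
tcp box mm [  8.9 -15.   77.3] tilt 28.1
tool axes in box
 [[-0.004 -0.883 -0.471]
 [-1.     0.002  0.004]
 [-0.002  0.471 -0.882]]
j [ 0.12 -0.2   2.13 -0.49  0.98  1.19] t 15.675
disc [ 20.3 -18.6 141.7] [ -2. -38. 137.] [ 43.  -1. 146.]
```

The disc has moved to about x = 19, still on the deck, with the flap held. I'll push on over the edge.

Call:
servo_tool --motion '[1,0,-0.04,-0.02,0,1,0,-0.08,-0.043,0,1,0,-0.12,-0.064,0,1,0,-0.16,-0.085,0,1,0,-0.18,-0.096,0]'

```text
time: 16.35
tool_pos: [0.5205, 0.037, 0.0772]
tool_rot: [0.227, 0.906, 0.348, 0.086]
contact_force: [2.9, -3.3, 1.5]
gripper_width: 0.999
grasp_force: 1.9
```

```bash
python3 go.py; python3 tips.py|grep disc;  python3 - <<'E'
from h import *
im,d=grab('scene')
cv2.imwrite('pics/s6.png',cv2.cvtColor(cv2.resize(im[140:260,250:410],(800,600),interpolation=cv2.INTER_CUBIC),cv2.COLOR_RGB2BGR))
E
```

```text
tcp box mm [ 33.5 -15.   77.2] tilt 28.1
tool axes in box
 [[-0.003 -0.883 -0.471]
 [-1.     0.002  0.004]
 [-0.003  0.471 -0.882]]
j [ 0.17 -0.23  2.16 -0.49  1.    1.23] t 16.35
disc [ 46.  -19.1 141.8] [ 24. -38. 137.] [ 66.  -2. 146.]
```

View pics/s6.png

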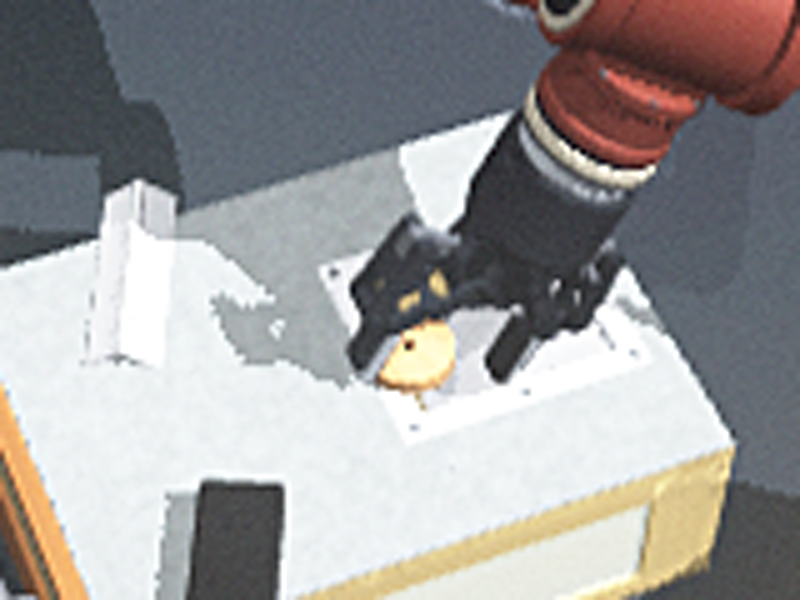

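The disc is at x ≈ 46, overhanging the edge at crop (415,355), with its rear edge seemingly held down by the leaning finger face. I'll push a little farther, then ease back slightly so it can tip in.

Call:
servo_tool --motion '[1,0,-0.03,-0.016,0,1,0,-0.06,-0.032,0,1,0,-0.06,-0.032,0,1,0,-0.02,-0.011,0,1,0,0,0,0]'

```text
time: 17.08
tool_pos: [0.5206, 0.0371, 0.0773]
tool_rot: [0.226, 0.906, 0.348, 0.086]
contact_force: [0.7, 0.1, 4.4]
gripper_width: 0.999
grasp_force: 1.6
```

```bash
python3 go.py; python3 tips.py|grep disc;  python3 - <<'E'
from h import *
im,d=grab('scene')
cv2.imwrite('pics/s7.png',cv2.cvtColor(cv2.resize(im[140:260,250:410],(800,600),interpolation=cv2.INTER_CUBIC),cv2.COLOR_RGB2BGR))
E
```

```text
tcp box mm [ 33.5 -15.2  77.3] tilt 28.0
tool axes in box
 [[-0.004 -0.883 -0.47 ]
 [-1.     0.003  0.004]
 [-0.002  0.47  -0.883]]
j [ 0.17 -0.23  2.16 -0.49  1.    1.23] t 17.075
```

View pics/s7.png

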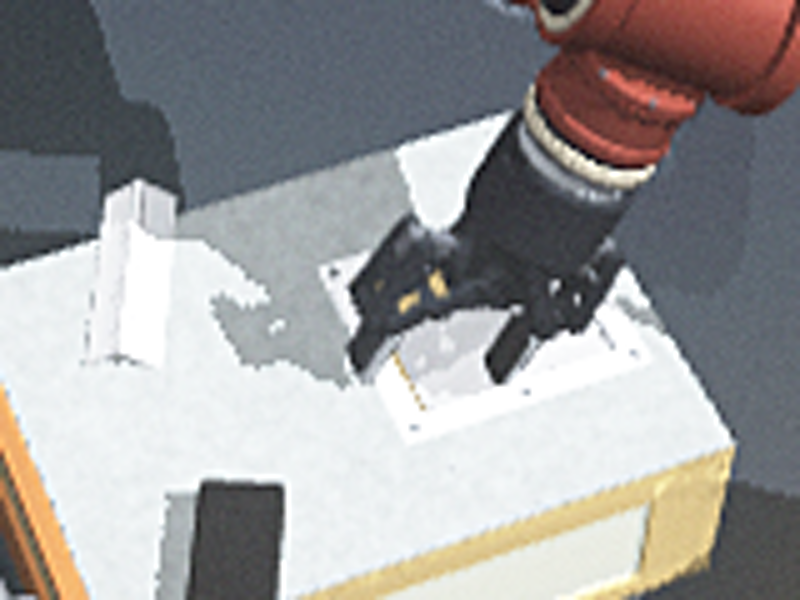

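The disc has gone from the deck, and the flap is open and clear around crop (450,350). I'll withdraw straight up so the flap can close.

Call:
servo_tool --motion '[1,0,0.1,-0.18,0,1,0,0.2,-0.37,0,1,0,0.3,-0.55,0,1,0,0.47,-0.88,0,1,0,0.47,-0.88,0]'

```text
time: 17.8
tool_pos: [0.5221, 0.0376, 0.2]
tool_rot: [0.227, 0.906, 0.347, 0.088]
contact_force: [-0.0, -0.3, 0.5]
gripper_width: 1.001
grasp_force: 0.0
```

Call:
servo_tool --motion '[1,0,0.7,-0.5,0,1,0,0.9,-0.7,0,1,0,1,-0.9,0,1,0,1,-0.9,0,1,0,1,-0.9,0]'

```text
time: 18.42
tool_pos: [0.557, -0.0035, 0.3452]
tool_rot: [0.226, 0.906, 0.348, 0.084]
contact_force: [-0.4, 0.2, -0.9]
gripper_width: 0.998
grasp_force: 0.0
```

```bash
python3 go.py
python3 - <<'E'
import sys;sys.argv=['x']
from go import *
im,d=grab('scene')
cv2.imwrite('pics/s8.png',cv2.cvtColor(cv2.resize(im[140:300,230:430],(800,640)[:2]),cv2.COLOR_RGB2BGR)[:600])
for x in(50,70,100,130):
  for y in(-30,0,30):
    p=proj('scene',box2w([x/1e3,y/1e3,.13])).round().astype(int); print(x,y,((atd('scene',p,d)[0]-O)@B*1e3).round(0))
for n in('scene','top'):
    grab(n); print(n,[(round(r['p'],2),r['pixel'],int(r['mask'].sum())) for r in models.regions_of(n,'disc')])
E
```

```text
tcp box mm [-21.1 -14.9 345.2] tilt 27.8
tool axes in box
 [[-0.004 -0.885 -0.467]
 [-1.     0.001  0.007]
 [-0.006  0.467 -0.884]]
j [ 0.07 -0.36  1.8  -0.39  1.4   0.91] t 18.425
tcp box mm [-21.1 -14.9 345.2] tilt 27.8
tool axes in box
 [[-0.004 -0.885 -0.467]
 [-1.     0.001  0.007]
 [-0.006  0.467 -0.884]]
j [ 0.07 -0.36  1.8  -0.39  1.4   0.91] t 18.425
50 -30 [ 50. -31. 129.]
50 0 [ 53.   3. 127.]
50 30 [ 49.  31. 132.]
70 -30 [ 71. -29. 130.]
70 0 [ 70.   3. 128.]
70 30 [ 71.  32. 129.]
100 -30 [100. -31. 131.]
100 0 [100.   2. 128.]
100 30 [100.  30. 130.]
130 -30 [130. -31. 130.]
130 0 [128.  -2. 132.]
130 30 [131.  30. 129.]
scene [(0.53, [224.8, 210.9], 91), (0.22, [453.0, 305.9], 256)]
top [(0.56, [449.4, 268.5], 132)]
```

View pics/s8.png

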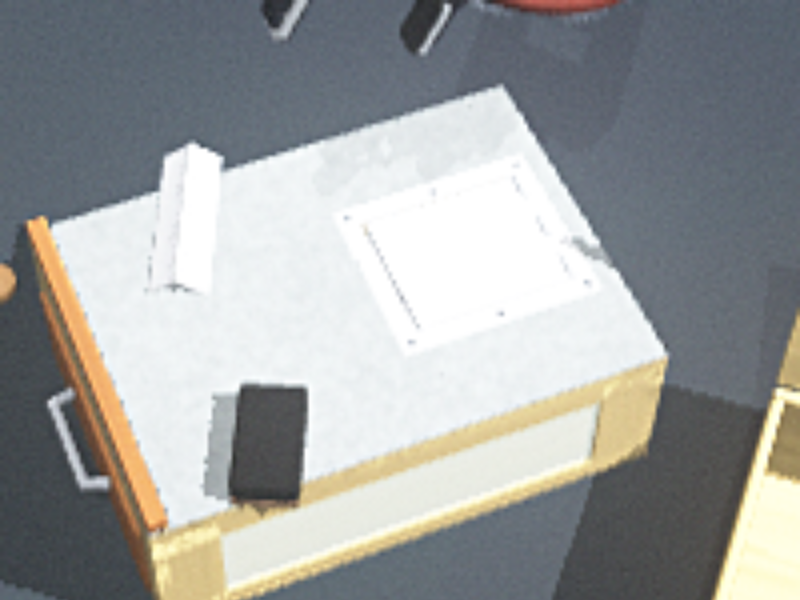

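The flap is closed flush at crop (470,255). The disc is no longer on the deck, so it is inside the box. The pad and cap have not moved, and the hand is clear. I'm handing in.

```bash
python3 -c "
from plant import job_done; print(job_done())"
```

```text
the job is handed in; nothing more can be done
None
```

I pushed the disc over the edge into the drop box while the low finger held the flap open; the flap has closed flush, the pad and ridge cap on the deck are unmoved, and the job is handed in (its verdict was not shown, and I infer the disc is inside because it is gone from the deck).

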